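# Coast check of a spin-dryer basket: follow its balance lug

### The arm

A 6-joint arm with a two-finger parallel gripper is mounted at the origin on the work surface. World frame = base frame: x ahead of the robot, y to its left, z up, the work surface at z = 0. Lengths are in m, angles in rad, forces in N, time in s.
With the tool pointing down it reaches from about 0.375 to 0.9 m from the base axis. Payload 3.1 kg.
Tool frame: the origin (TCP) lies between the finger pads, 19 mm behind the fingertips; this is the grasp point; z points along the fingers, y is the line along which they close (so a half turn about z gives the same grasp; the last joint's range is limited). The gripper opens to 87 mm and grips with 3 to 60 N. Pads are 19 mm wide; open, the fingers measure 117 mm over their backs; the gripper's body (75 mm by 190 mm) begins 51 mm behind the grasp point.
Start: joints at [-0.178, 0.527, 1.433, -0, 1.181, -0.178], TCP at [0.625, 0, 0.241] pointing down, gripper open.
Joint ranges: [-3.08, 3.08], [-0.75, 2.2], [0.22, 2.44], [-1.43, 4.57], [0, 2.65], [-2.85, 2.85]. Speed limits (rad/s): [2.79, 2.79, 3.14, 3.14, 3.14, 3.14].

### API

Orientations are given as a unit quaternion [x, y, z, w].
In Python, from rig import robot gives the robot as it stands.
- The arm moves only by the tool move_arm, never from a script. Its argument "motion" is text: rows parted by semicolons, each of 5 numbers parted by spaces: the opening, from -1 (shut) to 1 (fully open), then the shift along the tool's x, y, z normalised to -1 to 1, where 1 is 0.2 m, then the turn about the tool's z normalised to -1 to 1, where 1 is pi rad. A call has 1 to 12 rows; each row is the pose to reach, as a shift and turn from the pose commanded when the call began, along the tool's axes at that moment, turning the shorter way round; what a row does not reach only later rows make up. A row lasts 1/12 s, in which the tool goes at most 41.7 mm and 7.16 degrees, less where a joint would pass 70% of its speed; a pose out of reach is approached as far as the arm can. A call with a number of a shift or a turn outside -1 to 1 is refused whole. A call with a gripper value outside its range is refused whole. The fingers move at their own pace and stop on an object; "newtons" is the grip in N (left out, the last holds). Time passes only in rows, so rows that repeat a pose let the fingers close. It gives the time, the measured TCP pose, the force, the opening and the grip force at its end, in the units of the state.
- robot.get_obs(): the state, without advancing time (a new reading comes with each control period).
- robot.camera(name): name is "scene" or "side" or "wrist"; returns (picture, depth): 420x560x3 uint8, red, green, blue; 420x560 float32, m along the optical axis (not along the pixel's ray), 0 where there is no reading.
- robot.camera_model(name): a dict with "mtx" (3x3 intrinsics, pixels), "position" and "attitude" of the camera in the world. Camera axes: x right, y down, z forward; pixel columns grow to the right and rows downward; lengths in m; the calibration is good to about 2 mm. A picture is of the moment at which its call begins: read the wrist's pose just before it. camera_model takes no time and is no camera call; for the wrist camera it gives the pose at the moment of the call.
- robot.hand_in(): hands the job in; it is judged then, once.
The state is a dict: "time": time; "q": joint angles; "joint_velocities": joint speeds; "joint_torque": joint torques, N m; "position": TCP position; "tool_rot": TCP orientation; "ft_force": force on the tool from outside, world axes, zero at the start; "moment": the same for the moment, N m; "grip_width": finger opening in m; "grip_force": force on a finger pad.
Only numpy, scipy, OpenCV 4.12 (cv2) and the standard library are available. Lean on these libraries where they do the work, as an engineer would, in place of code of your own. Each camera call takes 0.05 s, during which the arm holds its last target. There are 200 camera calls.

### The job

Check how freely the basket of the counter-top spin dryer runs: by its red lug, set the basket turning anticlockwise (seen from above) at about one turn in four seconds, never faster than one turn in two seconds, and let go. While it coasts, travel along with the fingertips poised directly over the lug, a few centimetres above it and touching nothing, so that the wrist camera keeps watching it; stay over it until the basket has come to rest, and finish there, still poised over the lug. Do not strike the dryer's housing or disturb the things standing around it.

Things in the scene. Friction and masses are not known exactly. Their poses are not given: they have to be found in the camera images.
- dryer: White housing of a counter-top spin dryer with its lid off, 340 x 340 mm and 160 mm tall, with a round opening of 250 mm diameter in its top and a dial 16 mm high on one corner of the top; fixed to the table. Origin at the centre of its underside, z up.
- spindle (a point): Point on the vertical axis of the steel basket, 165 mm above the table, level with the top of its white rim ring (236 mm in diameter, 34 mm wide). The basket weighs nominally 3.6 kg, inertia about 0.030 kg m2 about this axis (each may differ by 30 %), bearing drag about 0.0021 N m s/rad plus 0.0027 N m of dry friction.
- lug_top (a point): Centre of the flat top of the red lug: an upright round post, 32 mm in diameter and 50 mm tall, standing on the white rim ring of the basket, 100 mm from the turning axis; its top is 215 mm above the table. It is the only part of the basket that rises above the ring, and goes round with the basket.
- basket (a joint): Angle of the basket in rad about its upright axis, growing anticlockwise seen from above, counted on without wrapping; at 0 the lug lies in the direction of the housing's own x axis. Nothing drives the basket: released from 1.6 rad/s it takes 9 to 16 s to stop, slowing nominally by 0.07 of its speed per second plus 0.09 rad/s each second.
- detergent: Blue detergent bottle, 80 mm in diameter and 210 mm tall, standing on the table; origin at the centre of its underside. Leave alone.
- stain_jar: White jar with a red lid, 80 mm in diameter and 110 mm tall, standing on the table; origin at the centre of its underside. Leave alone.
- screwdriver: Screwdriver lying on the table, origin near the middle of its underside, its x axis pointing from handle to tip. Leave alone.

How it is judged:
By the outcome, as a careful person would: the job done as asked, in the order asked, and still so for the second after the job is handed in, with the robot touching nothing.
It also fails if it takes over 64 s, if anything falls off the work surface, if the arm or the gripper's body presses on something with over 40 N, if the wrist force passes 120 N, or if a joint passes its speed limit or range.

## Working session

There is one attempt and no reset: what is moved stays moved. The work goes in short steps, Python scripts to look and compute and a tool call to move; the robot and the scene stay as the last step left them, time stands still between calls to the robot, and variables do not carry over. Pictures are saved under pics/ and viewed, at most 10 in all, crops included, and the job is handed in when it is done.

Besides the shell and the picture viewer there is one more tool, called as a command line: name --argument value ..., lists and objects as JSON in quotes. move_arm: Moves the arm, as the interface text tells. Its arguments: {"type":"object","properties":{"motion":{"type":"string"},"newtons":{"type":"number"}},"required":["motion"]}

```bash
ls; mkdir -p pics
cat > h.py <<'E'
import numpy as np, cv2
from rig import robot
from scipy.spatial.transform import Rotation as R
def cam(n):
    m=robot.camera_model(n); p,d=robot.camera(n); return p,d,m
def cloud(d,m):
    K=np.array(m["mtx"]); v,u=np.indices(d.shape)
    c=np.stack([(u-K[0,2])/K[0,0]*d,(v-K[1,2])/K[1,1]*d,d],-1)
    a=np.array(m["attitude"]); A=a if a.shape==(3,3) else R.from_quat(a).as_matrix()
    return c@A.T+np.array(m["position"])
E
python3 - <<'E'
from h import *
print(robot.get_obs())
for n in("scene","side","wrist"):
    p,d,m=cam(n); print(n,m); cv2.imwrite(f"pics/{n}0.png",p[...,::-1]); np.savez(f"{n}0.npz",p=p,X=cloud(d,m))
E
python3 -c "
import cv2,numpy as np
a=[cv2.imread(f'pics/{n}0.png') for n in('scene','side')]
cv2.imwrite('pics/both0.png',cv2.resize(np.hstack(a),(800,300)))"
```

```text
pics
{'time': 0.0, 'q': array([-1.78492728e-01,  5.28492576e-01,  1.43389197e+00, -1.53187828e-05,
        1.18137372e+00, -1.78474614e-01]), 'joint_velocities': array([ 3.30423126e-05,  1.19659698e-03, -6.16913514e-04, -2.14593319e-03,
       -1.90585187e-03,  1.78557909e-03]), 'joint_torque': array([-5.45745443e-04, -4.40045428e+01, -1.76593530e+01,  6.32597599e-02,
        5.83207863e-02, -1.53719384e-04]), 'position': array([6.24316421e-01, 1.53205458e-04, 2.40258641e-01]), 'tool_rot': array([ 7.07110709e-01,  7.07102024e-01, -6.23380248e-04, -8.85389176e-04]), 'ft_force': array([-0.43260957,  0.27531251, -0.29211146]), 'moment': array([ 0.01778654, -0.01693178, -0.02162556]), 'grip_force': 0.0, 'grip_width': 0.08679003400633697}
scene {'mtx': array([[389.45317291,   0.        , 278.98286032],
       [  0.        , 389.45317291, 207.50470526],
       [  0.        ,   0.        ,   1.        ]]), 'position': array([ 1.2238426 , -0.1795583 ,  1.21841546]), 'attitude': array([ 0.74291869,  0.6024011 , -0.17837226, -0.23101528])}
side {'mtx': array([[443.76803838,   0.        , 275.72698527],
       [  0.        , 443.76803838, 208.14990794],
       [  0.        ,   0.        ,   1.        ]]), 'position': array([ 0.84724493, -0.57182947,  1.15000491]), 'attitude': array([ 0.93059051,  0.23758161, -0.07493029, -0.26821955])}
wrist {'mtx': array([[377.11727538,   0.        , 278.86213229],
       [  0.        , 377.11727538, 211.32003318],
       [  0.        ,   0.        ,   1.        ]]), 'position': array([0.62505422, 0.06995197, 0.38349806]), 'attitude': array([ 9.91671772e-01, -1.63386594e-04, -1.14024549e-03,  1.28785750e-01])}
```

View pics/scene0.png

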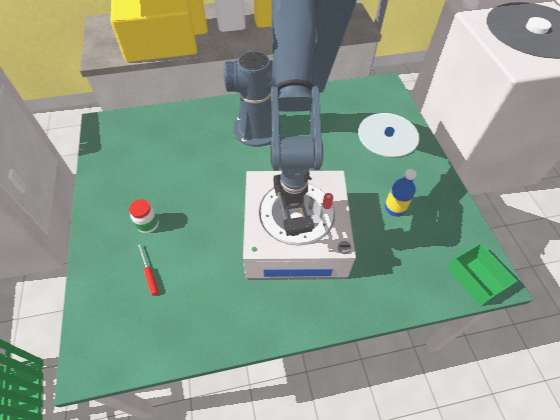

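View pics/side0.png

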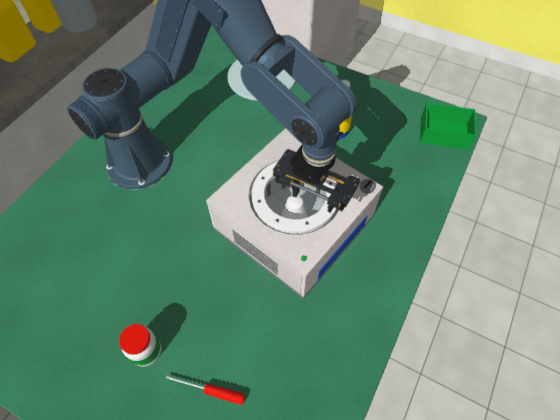

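The scene view shows the dryer under the gripper, ring centre near (296,212), red lug at (328,201), dial at (344,247), bottle at (400,195). The side view has the lug hidden behind the gripper and the dial at (367,186).

Run:
```python
from h import *
from scipy.optimize import least_squares
for n in("scene","side","wrist"):
    f=np.load(f"{n}0.npz"); p=f["p"].astype(int); X=f["X"]
    near=np.hypot(X[...,0]-.62,X[...,1])<.3
    red=(p[...,0]>110)&(p[...,1]<60)&(p[...,2]<60)&near&(X[...,2]>.16)&(X[...,2]<.24)
    P=X[red]
    if len(P)>5:
        top=P[P[:,2]>P[:,2].max()-.006]; print(n,"red",len(P),"zmax",P[:,2].max(),"top mean",top.mean(0),"mid",(top.min(0)+top.max(0))/2,"all mid",(P.min(0)+P.max(0))/2, np.argwhere(red).mean(0))
    hz=X[...,2][near]; 
    wt=(p.min(-1)>120)&near
    for lo,hi in((.152,.1615),(.1625,.172)):
        s=wt&(X[...,2]>lo)&(X[...,2]<hi); Q=X[s]
        if len(Q)<50: continue
        print(n,lo,len(Q),"z",np.median(Q[:,2]),Q.min(0),Q.max(0))
    s=wt&(X[...,2]>.1625)&(X[...,2]<.170); Q=X[s][:,:2]
    if len(Q)>50:
        # annulus fit r 84..118
        g=lambda c:(lambda r:np.maximum(0,r-.118)+np.maximum(0,.084-r))(np.hypot(*(Q-c).T))
        o=least_squares(g,Q.mean(0),loss="soft_l1",f_scale=.003); print(n,"centre",o.x,o.cost)
    # housing top rect
    s=near&(X[...,2]>.154)&(X[...,2]<.1625)&wt; Q=X[s][:,:2].astype(np.float32)
    if len(Q)>50: print("rect",cv2.minAreaRect(Q))
    # things high
    for nm,m in (("blue",(p[...,2]>p[...,0]+50)&(X[...,2]>.05)&(X[...,0]>.3)),):
        if m.sum()>20: print(n,nm,X[m].min(0),X[m].max(0))
```

```text
scene 0.152 4197 z 0.1591200489784772 [ 0.35667499 -0.1609136   0.15203433] [0.75557941 0.23144117 0.16149998]
scene 0.1625 1518 z 0.16446609979931548 [ 0.36965914 -0.1524358   0.16250073] [0.74690183 0.23090076 0.17190426]
scene centre [0.56398218 0.03832111] 0.053697880016125694
rect ((0.5556458234786987, 0.03659553825855255), (0.34062182903289795, 0.34387683868408203), 78.72175598144531)
scene blue [ 0.48118612 -0.1795583   0.05007798] [1.2238426  0.4713195  1.21841546]
side 0.152 5684 z 0.15882163663024318 [ 0.35580397 -0.1621367   0.15200278] [0.75429768 0.22711229 0.16149979]
side 0.1625 1481 z 0.16435291789625217 [ 0.37572424 -0.15753775  0.16250042] [0.75568207 0.22317578 0.17009059]
side centre [0.55446638 0.02791693] 0.03337271877491133
rect ((0.5553999543190002, 0.03626614809036255), (0.3408530354499817, 0.3436640501022339), 78.91368103027344)
side blue [ 0.6588037  -0.57182947  0.05024272] [0.84724493 0.10970853 1.15000491]
wrist 0.152 28133 z 0.159602741433408 [ 0.4791367  -0.09724887  0.15200131] [0.74714656 0.12857669 0.16149925]
wrist 0.1625 28117 z 0.16463140123779893 [ 0.45251259 -0.07992431  0.16250826] [0.67338818 0.12693332 0.16768521]
wrist centre [0.55577248 0.03756453] 1.4775624391219438e-05
rect ((0.6101000905036926, 0.015783123672008514), (0.2752576470375061, 0.22524966299533844), 0.29996833205223083)
```

View pics/wrist0.png

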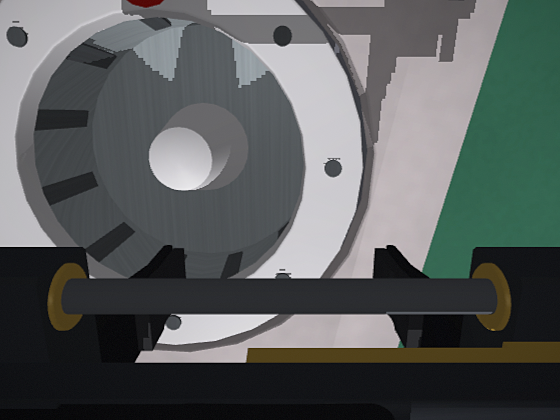

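The wrist view shows the ring (left part) and the lug's edge at the top (145,2); ring centre is about (0.556, 0.037). I'll now locate the lug itself.

Run:
```python
from h import *
for n in("scene","side","wrist"):
    f=np.load(f"{n}0.npz"); p=f["p"].astype(int); X=f["X"]
    rc=np.hypot(X[...,0]-.5557,X[...,1]-.0372)
    red=(p[...,0]>2*p[...,1]+20)&(p[...,0]>2*p[...,2]+20)&(rc<.2)
    P=X[red&(X[...,2]>.17)]; print(n,red.sum(),len(P))
    if len(P): 
        T=P[P[:,2]>.208]; print(P.min(0),P.max(0),"top",len(T),T.mean(0) if len(T) else 0, (T.min(0)+T.max(0))/2 if len(T) else 0)
    c=(p[...,2]>p[...,0]+30)&(X[...,2]>.02)&(X[...,0]<.9)&(X[...,1]>.25)&(X[...,2]<.22)
    if c.sum()>5: print("bottle",X[c].min(0),X[c].max(0))
```

```text
scene 58 56
[0.5441782  0.12281163 0.17406949] [0.57306001 0.14921922 0.21989374] top 32 [0.5599458  0.13793595 0.21410892] [0.55824102 0.13765348 0.21412275]
bottle [0.13109199 0.39384883 0.02016131] [0.89990312 0.68037713 0.20062901]
side 0 0
bottle [0.54357896 0.40463278 0.02002484] [0.89976659 0.67739547 0.07473186]
wrist 168 151
[0.54998136 0.06995197 0.170027  ] [0.62505422 0.12504068 0.38349806] top 3 [0.62505422 0.06995197 0.38349806] [0.62505422 0.06995197 0.38349806]
```

move_arm --motion "1 0 0 -0.25 0; 1 0 0 -0.25 0; 1 0.2 -0.1 -0.25 0; 1 0.4 -0.2 -0.25 0; 1 0.6 -0.3 -0.25 0; 1 0.687 -0.33 -0.25 0; 1 0.687 -0.33 -0.25 0; 1 0.687 -0.33 -0.25 0"

```text
time: 0.82
position: [0.5584, 0.1388, 0.2916]
tool_rot: [0.706, 0.708, 0.0, 0.0]
ft_force: [0.4, 0.8, -0.7]
grip_width: 0.0875
grip_force: 0.0
```

```bash
cat >> h.py <<'E'
C=np.array([.5557,.0372])
def lug(p,X):
    p=p.astype(int); rc=np.hypot(X[...,0]-C[0],X[...,1]-C[1])
    m=(p[...,0]>2*p[...,1]+20)&(p[...,0]>2*p[...,2]+20)&(rc<.14)&(rc>.06)&(abs(X[...,2]-.215)<.007)
    P=X[m]
    if len(P)<20: return None,m
    c,r=cv2.minEnclosingCircle((P[:,:2]*1000).astype(np.float32))
    return (np.array(c)/1000,r,P.mean(0),len(P)),m
E
python3 - <<'E'
from h import *
o=robot.get_obs(); print(o["time"],o["position"],o["tool_rot"])
p,d,m=cam("wrist"); X=cloud(d,m); l,mk=lug(p,X); print(l,np.argwhere(mk).mean(0)); cv2.imwrite("pics/w1.png",p[...,::-1])
p,d,m=cam("scene"); X=cloud(d,m); l,mk=lug(p,X); print(l)
E
```

```text
0.8167 [0.55844113 0.13884424 0.29158135] [7.05960874e-01 7.08250663e-01 2.11048868e-04 4.45022499e-04]
(array([0.55544781, 0.13859233]), 15.789124488830566, array([0.55542173, 0.13989183, 0.21421557]), 1668) [227.72182254 273.30995204]
(array([0.55671234, 0.13467812]), 15.246747016906738, array([0.56082104, 0.1324837 , 0.2138313 ]), 41)
```

View pics/w1.png

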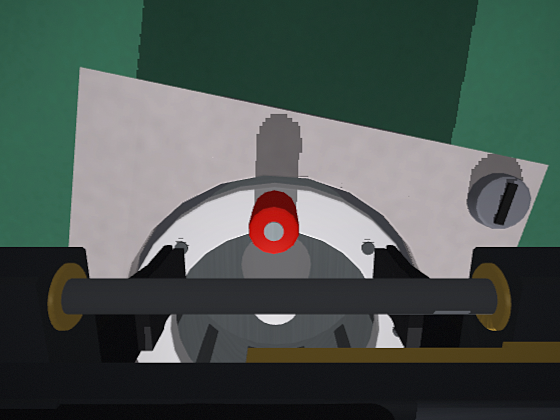

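The lug top is fully in view at (273,230), between the fingers and below them, with the ring behind it. It's centred at (0.5555, 0.1385), z 0.214, radius 15.8 mm, consistent with the text. Next I go down around it and grip.

move_arm --motion "1 0 -0.015 0.1 0; 1 0 -0.015 0.2 0; 1 0 -0.015 0.3 0; 1 0 -0.015 0.38 0; 1 0 -0.015 0.43 0; 1 0 -0.015 0.43 0; -0.4 0 -0.015 0.43 0; -0.4 0 -0.015 0.43 0; -0.4 0 -0.015 0.43 0; -0.4 0 -0.015 0.43 0; -0.4 0 -0.015 0.43 0; -0.4 0 -0.015 0.43 0" --newtons 8

```text
time: 1.92
position: [0.5562, 0.1375, 0.2059]
tool_rot: [0.707, 0.707, 0.0, 0.0]
ft_force: [-0.9, 0.4, 0.5]
grip_width: 0.0545
grip_force: 0.0
```

move_arm --motion "-0.5 0 0 0 0; -0.5 0 0 0 0; -0.5 0 0 0 0; -0.5 0 0 0 0; -0.5 0 0 0 0; -0.5 0 0 0 0; -0.5 0 0 0 0" --newtons 8

```text
time: 2.5
position: [0.5558, 0.1375, 0.2052]
tool_rot: [0.707, 0.707, -0.0, -0.0]
ft_force: [-0.8, 0.2, 1.1]
grip_width: 0.0318
grip_force: 8.0
```

Run:
```python
import numpy as np
Rr=.1003
k=np.arange(1,13); 
def out(th,tu,op): print("; ".join(f"{o:g} {Rr*(np.cos(t)-1)/.2:.3f} {-Rr*np.sin(t)/.2:.3f} 0 {-u/np.pi:.4f}" for t,u,o in zip(th,tu,op)),"\n")
a=.5*1.48*(k/12)**2
out(a,a,[-.5]*12)
t=k/12; s=np.maximum(0,t-3/12); th=1.48*t-.5*.19*s**2
v=np.clip([1.48]*7+[1.3,1,.6,.3,.0],0,2)/12
out(th,np.cumsum(v),[-.5]*2+[1]*10)
```

```text
-0.5 -0.000 -0.003 0 -0.0016; -0.5 -0.000 -0.010 0 -0.0065; -0.5 -0.001 -0.023 0 -0.0147; -0.5 -0.002 -0.041 0 -0.0262; -0.5 -0.004 -0.064 0 -0.0409; -0.5 -0.009 -0.092 0 -0.0589; -0.5 -0.016 -0.125 0 -0.0802; -0.5 -0.027 -0.162 0 -0.1047; -0.5 -0.043 -0.203 0 -0.1325; -0.5 -0.065 -0.247 0 -0.1636; -0.5 -0.094 -0.292 0 -0.1979; -0.5 -0.131 -0.338 0 -0.2355 

-0.5 -0.004 -0.062 0 -0.0393; -0.5 -0.015 -0.122 0 -0.0785; 1 -0.034 -0.181 0 -0.1178; 1 -0.060 -0.237 0 -0.1570; 1 -0.092 -0.289 0 -0.1963; 1 -0.129 -0.336 0 -0.2355; 1 -0.172 -0.378 0 -0.2748; 1 -0.218 -0.414 0 -0.3093; 1 -0.268 -0.444 0 -0.3358; 1 -0.320 -0.468 0 -0.3517; 1 -0.374 -0.485 0 -0.3597; 1 -0.429 -0.496 0 -0.3597
```

move_arm --motion "-0.5 0 -0.003 0 -0.0016; -0.5 0 -0.010 0 -0.0065; -0.5 -0.001 -0.023 0 -0.0147; -0.5 -0.002 -0.041 0 -0.0262; -0.5 -0.004 -0.064 0 -0.0409; -0.5 -0.009 -0.092 0 -0.0589; -0.5 -0.016 -0.125 0 -0.0802; -0.5 -0.027 -0.162 0 -0.1047; -0.5 -0.043 -0.203 0 -0.1325; -0.5 -0.065 -0.247 0 -0.1636; -0.5 -0.094 -0.292 0 -0.1979; -0.5 -0.131 -0.338 0 -0.2355"

```text
time: 3.5
position: [0.488, 0.1112, 0.2052]
tool_rot: [0.4, 0.916, 0.0, 0.0]
ft_force: [0.6, -1.4, -1.5]
grip_width: 0.032
grip_force: 8.0
```

move_arm --motion "-0.5 -0.004 -0.062 0 -0.0393; -0.5 -0.015 -0.122 0 -0.0785; 1 -0.034 -0.181 0 -0.1178; 1 -0.060 -0.237 0 -0.1570; 1 -0.092 -0.289 0 -0.1963; 1 -0.129 -0.336 0 -0.2355; 1 -0.172 -0.378 0 -0.2748; 1 -0.218 -0.414 0 -0.3093; 1 -0.268 -0.444 0 -0.3358; 1 -0.320 -0.468 0 -0.3517; 1 -0.374 -0.485 0 -0.3597; 1 -0.429 -0.496 0 -0.3597"

```text
time: 4.5
position: [0.4731, -0.0198, 0.2054]
tool_rot: [-0.15, 0.989, -0.0, 0.0]
ft_force: [-0.2, 0.3, -0.0]
grip_width: 0.0852
grip_force: 0.0
```

```bash
cat >> h.py <<'E'
C=np.array([.5556,.0378])
def ang(c): return np.arctan2(c[1]-C[1],c[0]-C[0])
def look():
    o=robot.get_obs(); p,d,m=cam("wrist"); X=cloud(d,m); l,mk=lug(p,X)
    A=R.from_quat(o["tool_rot"]).as_matrix()
    print("t",o["time"],"pos",o["position"].round(4),"ang tcp",ang(o["position"]).round(3),"yaw",np.arctan2(A[1,0],A[0,0]).round(4),"q",np.round(o["q"],2),"w",o["grip_width"])
    if l: print("lug",l[0].round(4),"r",round(l[1],1),"R",np.hypot(*(l[0]-C)).round(4),"ang",ang(l[0]).round(4),"n",l[3],"px",np.argwhere(mk).mean(0).round())
    return o,l,p,A
E
python3 - <<'E'
from h import *
o,l,p,A=look(); o=robot.get_obs(); print(o["time"])
cv2.imwrite("pics/w2.png",p[...,::-1])
E
```

```text
t 4.5 pos [ 0.4731 -0.0198  0.2054] ang tcp -2.532 yaw -2.8414 q [-0.28  0.38  1.84 -0.    0.92 -2.15] w 0.08515031079317383
lug [ 0.4724 -0.0178] r 16.1 R 0.1001 ang -2.553 n 2012 px [284. 284.]
4.55
```

Released cleanly: the lug is centred between the open fingers. Next: lift while following.

```bash
cat >> h.py <<'E'
import json,os
from scipy.optimize import least_squares
def model(p,ts,t0):
    th0,w0,b,c=p; # w'=-b w-c until stop
    tau=np.asarray(ts)-t0; T=np.log(1+b*w0/c)/b; tau=np.minimum(tau,T)
    return th0+(w0+c/b)*(1-np.exp(-b*tau))/b-c*tau/b, T+t0
def plan(z,n=12,op=1):
    o,l,p,A=look(); t,a=o["time"],ang(l[0])
    L=json.load(open("log.json")) if os.path.exists("log.json") else []
    if L: a+=2*np.pi*round((L[-1][1]+1.3*(t-L[-1][0])*max(.2,1-.08*(t-4.5))-a)/2/np.pi)
    L.append([t,float(a)]); json.dump(L,open("log.json","w"))
    D=np.array(L); t0=D[0,0]; pr=np.array([D[0,1],1.35,.07,.09]); sg=np.array([.02,.08,.02,.025])
    s=least_squares(lambda q:np.r_[(model(q,D[:,0],t0)[0]-D[:,1])/.01,(q-pr)/sg],pr,bounds=([-9,.5,.005,.01],[9,2,.3,.4])).x
    print("fit",s.round(3),"stop at",model(s,[0],t0)[1].round(2),"resid",(model(s,D[:,0],t0)[0]-D[:,1]).round(3))
    o=robot.get_obs(); ts=o["time"]+np.arange(1,n+1)/12
    th,_=model(s,ts,t0)
    tgt=np.c_[C[0]+.1002*np.cos(th),C[1]+.1002*np.sin(th),np.interp(np.arange(1,n+1),[0,4],[o["position"][2],z])]
    d=(tgt-o["position"])@A/.2
    print("; ".join(f"{op:g} {x:.3f} {y:.3f} {w:.3f} 0" for x,y,w in d))
    return p
E
python3 - <<'E'
from h import *
plan(.274)
E
```

```text
t 4.55 pos [ 0.4753 -0.0215  0.2056] ang tcp -2.505 yaw -2.8433 q [-0.28  0.38  1.84 -0.    0.92 -2.15] w 0.08575456957667994
lug [ 0.4761 -0.0232] r 15.7 R 0.1002 ang -2.4871 n 2008 px [286. 274.]
fit [-2.487  1.35   0.07   0.09 ] stop at 14.8 resid [0.]
1 -0.042 -0.096 -0.085 0; 1 -0.073 -0.142 -0.171 0; 1 -0.108 -0.184 -0.256 0; 1 -0.147 -0.221 -0.341 0; 1 -0.189 -0.254 -0.341 0; 1 -0.234 -0.281 -0.341 0; 1 -0.280 -0.304 -0.341 0; 1 -0.329 -0.321 -0.341 0; 1 -0.378 -0.333 -0.341 0; 1 -0.427 -0.340 -0.340 0; 1 -0.477 -0.342 -0.340 0; 1 -0.526 -0.340 -0.340 0
```

move_arm --motion "1 -0.042 -0.096 -0.085 0; 1 -0.073 -0.142 -0.171 0; 1 -0.108 -0.184 -0.256 0; 1 -0.147 -0.221 -0.341 0; 1 -0.189 -0.254 -0.341 0; 1 -0.234 -0.281 -0.341 0; 1 -0.280 -0.304 -0.341 0; 1 -0.329 -0.321 -0.341 0; 1 -0.378 -0.333 -0.341 0; 1 -0.427 -0.340 -0.340 0; 1 -0.477 -0.342 -0.340 0; 1 -0.526 -0.340 -0.340 0"

```text
time: 5.6
position: [0.5944, -0.0526, 0.2727]
tool_rot: [-0.149, 0.989, 0.0, -0.0]
ft_force: [0.1, -0.1, -0.0]
grip_width: 0.0869
grip_force: 0.0
```

Run:
```python
from h import *
p=plan(.274); cv2.imwrite("pics/w3.png",p[...,::-1])
```

```text
t 5.6 pos [ 0.5944 -0.0526  0.2727] ang tcp -1.165 yaw -2.8425 q [-0.28  0.46  1.47  0.    1.22 -2.15] w 0.08689254546830441
lug [ 0.5896 -0.056 ] r 15.7 R 0.0998 ang -1.2234 n 1964 px [227. 275.]
fit [-2.488  1.3    0.072  0.093] stop at 14.25 resid [-0.001  0.001]
1 -0.036 -0.002 -0.001 0; 1 -0.079 0.009 -0.003 0; 1 -0.122 0.023 -0.004 0; 1 -0.162 0.041 -0.005 0; 1 -0.200 0.062 -0.005 0; 1 -0.235 0.086 -0.005 0; 1 -0.268 0.113 -0.005 0; 1 -0.298 0.141 -0.005 0; 1 -0.326 0.172 -0.005 0; 1 -0.350 0.204 -0.005 0; 1 -0.371 0.238 -0.005 0; 1 -0.390 0.273 -0.005 0
```

move_arm --motion "1 -0.036 -0.002 -0.001 0; 1 -0.079 0.009 -0.003 0; 1 -0.122 0.023 -0.004 0; 1 -0.162 0.041 -0.005 0; 1 -0.200 0.062 -0.005 0; 1 -0.235 0.086 -0.005 0; 1 -0.268 0.113 -0.005 0; 1 -0.298 0.141 -0.005 0; 1 -0.326 0.172 -0.005 0; 1 -0.350 0.204 -0.005 0; 1 -0.371 0.238 -0.005 0; 1 -0.390 0.273 -0.005 0"

```text
time: 6.65
position: [0.6521, 0.023, 0.2742]
tool_rot: [-0.149, 0.989, 0.0, -0.0]
ft_force: [0.7, 0.4, 1.3]
grip_width: 0.0873
grip_force: 0.0
```

Run:
```python
from h import *
p=plan(.274)
```

```text
t 6.65 pos [0.6521 0.023  0.2742] ang tcp -0.152 yaw -2.8425 q [-0.14  0.53  1.32 -0.    1.29 -2.01] w 0.08729585179763066
lug [0.6538 0.0217] r 15.8 R 0.0996 ang -0.1628 n 1891 px [237. 276.]
fit [-2.487  1.303  0.076  0.098] stop at 13.75 resid [ 0.    -0.001  0.001]
1 -0.030 0.038 0.000 0; 1 -0.041 0.074 0.001 0; 1 -0.050 0.110 0.001 0; 1 -0.055 0.145 0.001 0; 1 -0.058 0.181 0.001 0; 1 -0.059 0.216 0.001 0; 1 -0.057 0.250 0.001 0; 1 -0.053 0.284 0.001 0; 1 -0.046 0.316 0.001 0; 1 -0.038 0.348 0.001 0; 1 -0.028 0.379 0.001 0; 1 -0.016 0.408 0.001 0
```

move_arm --motion "1 -0.030 0.038 0 0; 1 -0.041 0.074 0 0; 1 -0.050 0.110 0 0; 1 -0.055 0.145 0 0; 1 -0.058 0.181 0 0; 1 -0.059 0.216 0 0; 1 -0.057 0.250 0 0; 1 -0.053 0.284 0 0; 1 -0.046 0.316 0 0; 1 -0.038 0.348 0 0; 1 -0.028 0.379 0 0; 1 -0.016 0.408 0 0"

```text
time: 7.7
position: [0.6305, 0.1016, 0.2743]
tool_rot: [-0.149, 0.989, 0.0, -0.0]
ft_force: [0.1, -0.3, -0.4]
grip_width: 0.0873
grip_force: 0.0
```

Run:
```python
from h import *
p=plan(.274)
```

```text
t 7.7 pos [0.6305 0.1016 0.2743] ang tcp 0.705 yaw -2.8424 q [-0.01  0.51  1.36 -0.    1.27 -1.88] w 0.08731255441312215
lug [0.6312 0.1025] r 15.6 R 0.0996 ang 0.708 n 1881 px [237. 280.]
fit [-2.487  1.306  0.077  0.1  ] stop at 13.59 resid [-0.     0.    -0.001  0.001]
1 0.011 0.043 0.000 0; 1 0.026 0.068 0.001 0; 1 0.043 0.093 0.001 0; 1 0.061 0.116 0.001 0; 1 0.079 0.137 0.001 0; 1 0.098 0.157 0.001 0; 1 0.118 0.176 0.001 0; 1 0.139 0.193 0.001 0; 1 0.160 0.209 0.001 0; 1 0.182 0.223 0.001 0; 1 0.203 0.236 0.001 0; 1 0.225 0.248 0.001 0
```

move_arm --motion "1 0.011 0.043 0 0; 1 0.026 0.068 0 0; 1 0.043 0.093 0 0; 1 0.061 0.116 0 0; 1 0.079 0.137 0 0; 1 0.098 0.157 0 0; 1 0.118 0.176 0 0; 1 0.139 0.193 0 0; 1 0.160 0.209 0 0; 1 0.182 0.223 0 0; 1 0.203 0.236 0 0; 1 0.225 0.248 0 0"

```text
time: 8.75
position: [0.5729, 0.1353, 0.2743]
tool_rot: [-0.149, 0.989, -0.0, 0.0]
ft_force: [-0.0, -0.1, 0.7]
grip_width: 0.0875
grip_force: 0.0
```

Run:
```python
from h import *
p=plan(.274)
```

```text
t 8.75 pos [0.5729 0.1353 0.2743] ang tcp 1.395 yaw -2.8425 q [ 0.04  0.44  1.49 -0.    1.21 -1.83] w 0.08745978125397931
lug [0.5725 0.1364] r 15.6 R 0.1 ang 1.4015 n 1890 px [236. 281.]
fit [-2.488  1.308  0.077  0.101] stop at 13.51 resid [-0.     0.001 -0.    -0.001  0.001]
1 0.030 0.020 0.000 0; 1 0.052 0.028 0.001 0; 1 0.073 0.036 0.001 0; 1 0.095 0.042 0.001 0; 1 0.116 0.047 0.001 0; 1 0.137 0.051 0.001 0; 1 0.158 0.054 0.001 0; 1 0.178 0.056 0.001 0; 1 0.198 0.057 0.001 0; 1 0.217 0.058 0.001 0; 1 0.236 0.058 0.001 0; 1 0.254 0.057 0.001 0
```

move_arm --motion "1 0.030 0.020 0 0; 1 0.052 0.028 0 0; 1 0.073 0.036 0 0; 1 0.095 0.042 0 0; 1 0.116 0.047 0 0; 1 0.137 0.051 0 0; 1 0.158 0.054 0 0; 1 0.178 0.056 0 0; 1 0.198 0.057 0 0; 1 0.217 0.058 0 0; 1 0.236 0.058 0 0; 1 0.254 0.057 0 0"

```text
time: 9.8
position: [0.5211, 0.131, 0.2743]
tool_rot: [-0.149, 0.989, 0.0, 0.0]
ft_force: [-1.0, 0.2, -0.6]
grip_width: 0.0867
grip_force: 0.0
```

Run:
```python
from h import *
p=plan(.274)
```

```text
t 9.8 pos [0.5211 0.131  0.2743] ang tcp 1.925 yaw -2.8425 q [ 0.04  0.37  1.61  0.    1.16 -1.83] w 0.08672030081405803
lug [0.5203 0.1317] r 15.7 R 0.1004 ang 1.9304 n 1898 px [234. 280.]
fit [-2.488  1.309  0.076  0.103] stop at 13.44 resid [-0.001  0.001  0.    -0.001 -0.001  0.001]
1 0.028 0.001 0.000 0; 1 0.044 -0.001 0.001 0; 1 0.061 -0.004 0.001 0; 1 0.077 -0.007 0.001 0; 1 0.092 -0.011 0.001 0; 1 0.107 -0.015 0.001 0; 1 0.121 -0.019 0.001 0; 1 0.134 -0.024 0.001 0; 1 0.147 -0.029 0.001 0; 1 0.160 -0.034 0.001 0; 1 0.172 -0.039 0.001 0; 1 0.183 -0.044 0.001 0
```

move_arm --motion "1 0.028 0.001 0 0; 1 0.044 -0.001 0 0; 1 0.061 -0.004 0 0; 1 0.077 -0.007 0 0; 1 0.092 -0.011 0 0; 1 0.107 -0.015 0 0; 1 0.121 -0.019 0 0; 1 0.134 -0.024 0 0; 1 0.147 -0.029 0 0; 1 0.160 -0.034 0 0; 1 0.172 -0.039 0 0; 1 0.183 -0.044 0 0"

```text
time: 10.85
position: [0.4889, 0.1118, 0.2743]
tool_rot: [-0.149, 0.989, 0.0, -0.0]
ft_force: [-0.2, -0.2, 0.0]
grip_width: 0.0866
grip_force: 0.0
```

Run:
```python
from h import *
p=plan(.274)
```

```text
t 10.85 pos [0.4889 0.1118 0.2743] ang tcp 2.305 yaw -2.8425 q [ 0.    0.32  1.7  -0.    1.13 -1.87] w 0.08663238858969896
lug [0.4881 0.1119] r 15.9 R 0.1002 ang 2.3093 n 1897 px [234. 279.]
fit [-2.488  1.309  0.075  0.104] stop at 13.4 resid [-0.001  0.001  0.001 -0.001 -0.001  0.     0.001]
1 0.018 -0.006 0.000 0; 1 0.028 -0.012 0.001 0; 1 0.038 -0.017 0.001 0; 1 0.047 -0.022 0.001 0; 1 0.055 -0.028 0.001 0; 1 0.064 -0.033 0.001 0; 1 0.071 -0.038 0.001 0; 1 0.078 -0.043 0.001 0; 1 0.085 -0.048 0.001 0; 1 0.091 -0.053 0.001 0; 1 0.097 -0.057 0.001 0; 1 0.103 -0.062 0.001 0
```

move_arm --motion "1 0.018 -0.006 0 0; 1 0.028 -0.012 0 0; 1 0.038 -0.017 0 0; 1 0.047 -0.022 0 0; 1 0.055 -0.028 0 0; 1 0.064 -0.033 0 0; 1 0.071 -0.038 0 0; 1 0.078 -0.043 0 0; 1 0.085 -0.048 0 0; 1 0.091 -0.053 0 0; 1 0.097 -0.057 0 0; 1 0.103 -0.062 0 0"

```text
time: 11.9
position: [0.473, 0.0939, 0.2742]
tool_rot: [-0.149, 0.989, 0.0, 0.0]
ft_force: [-0.6, -0.4, -0.7]
grip_width: 0.0869
grip_force: 0.0
```

Run:
```python
from h import *
p=plan(.274)
```

```text
t 11.9 pos [0.473  0.0939 0.2742] ang tcp 2.545 yaw -2.8424 q [-0.04  0.29  1.74  0.    1.11 -1.91] w 0.08694192418364823
lug [0.4721 0.0934] r 15.8 R 0.1003 ang 2.5539 n 1913 px [234. 278.]
fit [-2.488  1.31   0.076  0.103] stop at 13.43 resid [-0.001  0.002  0.001 -0.001 -0.001  0.     0.002 -0.001]
1 0.011 -0.008 0.000 0; 1 0.016 -0.012 0.001 0; 1 0.020 -0.016 0.001 0; 1 0.024 -0.019 0.001 0; 1 0.028 -0.022 0.001 0; 1 0.031 -0.026 0.001 0; 1 0.034 -0.029 0.001 0; 1 0.037 -0.031 0.001 0; 1 0.039 -0.034 0.001 0; 1 0.042 -0.036 0.001 0; 1 0.044 -0.038 0.001 0; 1 0.045 -0.039 0.001 0
```

move_arm --motion "1 0.011 -0.008 0 0; 1 0.016 -0.012 0 0; 1 0.020 -0.016 0 0; 1 0.024 -0.019 0 0; 1 0.028 -0.022 0 0; 1 0.031 -0.026 0 0; 1 0.034 -0.029 0 0; 1 0.037 -0.031 0 0; 1 0.039 -0.034 0 0; 1 0.042 -0.036 0 0; 1 0.044 -0.038 0 0; 1 0.045 -0.039 0 0"

```text
time: 12.95
position: [0.4667, 0.0839, 0.2742]
tool_rot: [-0.149, 0.989, 0.0, -0.0]
ft_force: [0.0, -0.7, -1.2]
grip_width: 0.0872
grip_force: 0.0
```

Run:
```python
from h import *
p=plan(.274)
```

```text
t 12.95 pos [0.4667 0.0839 0.2742] ang tcp 2.663 yaw -2.8425 q [-0.06  0.28  1.76  0.    1.1  -1.93] w 0.08718777152148711
lug [0.4658 0.0831] r 15.8 R 0.1006 ang 2.6749 n 1921 px [234. 278.]
fit [-2.488  1.311  0.079  0.101] stop at 13.48 resid [-0.001  0.002  0.001 -0.001 -0.002 -0.     0.002  0.002 -0.002]
1 0.006 -0.006 0.000 0; 1 0.007 -0.007 0.001 0; 1 0.008 -0.007 0.001 0; 1 0.008 -0.008 0.001 0; 1 0.009 -0.008 0.001 0; 1 0.009 -0.008 0.001 0; 1 0.009 -0.008 0.001 0; 1 0.009 -0.008 0.001 0; 1 0.009 -0.008 0.001 0; 1 0.009 -0.008 0.001 0; 1 0.009 -0.008 0.001 0; 1 0.009 -0.008 0.001 0
```

move_arm --motion "1 0.006 -0.006 0 0; 1 0.007 -0.007 0 0; 1 0.008 -0.007 0 0; 1 0.008 -0.008 0 0; 1 0.009 -0.008 0 0; 1 0.009 -0.008 0 0; 1 0.009 -0.008 0 0; 1 0.009 -0.008 0 0; 1 0.009 -0.008 0 0; 1 0.009 -0.008 0 0; 1 0.009 -0.008 0 0; 1 0.009 -0.008 0 0"

```text
time: 14.0
position: [0.4655, 0.0819, 0.2742]
tool_rot: [-0.149, 0.989, 0.0, 0.0]
ft_force: [-0.4, 0.4, -0.5]
grip_width: 0.087
grip_force: 0.0
```

move_arm --motion "1 0 0 0 0; 1 0 0 0 0; 1 0 0 0 0; 1 0 0 0 0; 1 0 0 0 0; 1 0 0 0 0; 1 0 0 0 0; 1 0 0 0 0; 1 0 0 0 0; 1 0 0 0 0; 1 0 0 0 0; 1 0 0 0 0"

```text
time: 15.0
position: [0.4655, 0.0819, 0.2743]
tool_rot: [-0.149, 0.989, -0.0, -0.0]
ft_force: [-0.6, -0.3, 0.3]
grip_width: 0.0871
grip_force: 0.0
```

Run:
```python
from h import *
a=look()
for i in range(19): robot.camera("wrist")
o,l,p,A=look(); cv2.imwrite("pics/wend.png",p[...,::-1])
```

```text
t 15.0 pos [0.4655 0.0819 0.2743] ang tcp 2.687 yaw -2.8425 q [-0.06  0.28  1.76 -0.    1.1  -1.93] w 0.08707422961914492
lug [0.4653 0.0816] r 15.8 R 0.1004 ang 2.6901 n 1904 px [235. 278.]
t 16.0 pos [0.4655 0.0819 0.2742] ang tcp 2.687 yaw -2.8425 q [-0.06  0.28  1.76  0.    1.1  -1.93] w 0.08710606709588138
lug [0.4655 0.0816] r 15.7 R 0.1002 ang 2.6893 n 1897 px [235. 278.]
```

View pics/wend.png

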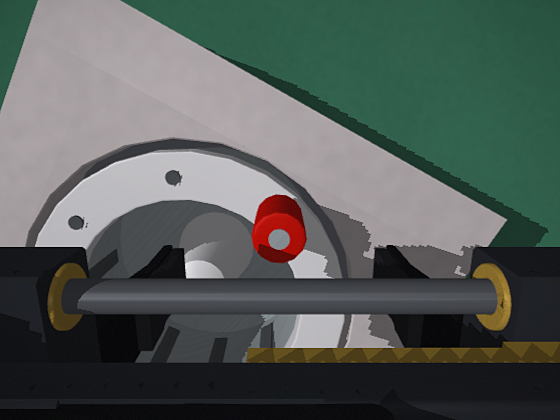

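The basket is at rest. The lug is at (278,238), between and below the fingertips, with nothing in contact.

```bash
python3 -c "
from rig import robot
print(robot.hand_in())"
```

```text
the job is handed in; nothing more can be done
None
```

The basket was set turning anticlockwise by its lug at about 1.48 rad/s (one turn in 4.2 s), released, and followed about 4 cm above the lug until it stopped at about 13.5 s on the clock; the job was handed in with the fingertips still over the lug, touching nothing.

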